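Unlock and remove the pinch-tab lid of a mixing pot

TASK

Take the locked lid off the mixing pot: squeeze its two tabs together, keep them squeezed and turn the lid anticlockwise (seen from above) gently until you feel it come up against its stop, then lift it straight off and set it down gently, tabs up, inside the shallow metal tray and let go. Never force the lid against the pot - no hard pushing, pulling or twisting - and leave the other things on the bench where they are.

Things in the scene. Friction and masses are not known exactly. Their poses are not given: they have to be found in the camera images.
- pot: Fixed round aluminium mixing pot, 100 mm outside diameter, rim 82 mm above the bench, on a fixed grey 130 mm square holder 14 mm high. Origin on its axis at bench level, z up; locked, the lid's axes are parallel to the pot's. Over 30 N between lid and pot is too much: reached by lifting before the stop or by twisting hard into it.
- pot_mouth (a point): Centre of the pot's mouth, level with the rim. Hooks hidden under the cover hold two lugs of the lid. Turned anticlockwise from above (+ about z), tabs in, the lid meets a sprung stop 31 to 73 degrees from locked, different each time. The lugs clear the hooks only when the lid bears on the stop. Feel for it: free turning under 0.2 N m, then +0.09 N m per degree for 4.5 degrees, then solid.
- lid_grip (a point): Grasp centre of the loose white lid (0.26 kg): on its axis between its two grey upright tabs, half-way up them; z up, x from tab to tab. The tabs stand at +x and -x, each 26 mm wide (along y), 8 mm thick, from 16.5 mm below to 15.5 mm above this point; outer faces 60 mm apart, 50 mm squeezed home. The cover disc, 100 mm in diameter, has its top 17.5 mm below this point.
- lid_foot (a point): Centre of the lid's underside, 43 mm below lid_grip: the flat foot of its round plug, 70 mm in diameter, on which the lid stands when set down. In place, the plug hangs 10 mm below the pot's inner ledge with 1.5 mm of side play; lift the lid 25 mm or more to be clear of the pot before moving sideways.
- tab_a (a joint): Travel of the tab at +x: 0 out, 0.005 m fully squeezed in, against a spring (4 N at rest, 12 N fully in). Each tab draws in a bolt that blocks turning; more than 0.0035 m on both tabs frees the lid to turn.
- tab_b (a joint): Travel of the tab at -x: as tab_a.
- tray: Fixed shallow open steel tray, 150 x 150 mm outside, walls 4 mm thick and 14 mm high, floor 4 mm above the bench. Origin at bench level under its centre.
- syringe: Bystander: white and black syringe lying down, about 130 mm long, 20 mm thick. Origin at bench level near its middle.
- cast: Bystander: plaster dental cast 55 x 65 mm, 27 mm high. Origin under its centre.
- spatula: Bystander: mixing spatula lying on the bench. Origin at its underside near the middle.
- jar: Bystander: small closed amber jar, 52 mm in diameter, 60 mm high. Origin under its centre.

How it is judged:
By the outcome, as a careful person would: the job done as asked, in the order asked, and still so for the second after the job is handed in, with the robot touching nothing.
It also fails if it takes over 67 s, if anything falls off the work surface, if the arm or the gripper's body presses on something with over 40 N, if the wrist force passes 120 N, or if a joint passes its speed limit or range.

ROBOT

A 6-joint arm with a two-finger parallel gripper is mounted at the origin on the work surface. World frame = base frame: x ahead of the robot, y to its left, z up, the work surface at z = 0. Lengths are in m, angles in rad, forces in N, time in s.
With the tool pointing down it reaches from about 0.425 to 0.95 m from the base axis. Payload 3.5 kg.
Tool frame: the origin (TCP) lies on the mounting face of the last link; the fingertips stand 173 mm ahead of it and the grasp point (between the pads) lies 155 mm ahead of it; x points along the fingers, y is the direction in which the jaws open and shut, and the axes are right-handed (so a half turn about x gives the same grasp; the last joint's range is limited). The gripper opens to 85 mm and grips with 20 to 120 N. Pads are 22 mm wide; open, the fingers measure 114 mm over their backs; the gripper's body (76 mm by 85 mm) begins 54 mm behind the grasp point. The pads swing forward as they close: fully open they stand 13 mm farther back than shut.
Start: joints at [-1.443, 0.286, 1.577, -0, 1.279, -0.15], TCP at [0.185, -0.649, 0.405] pointing down, gripper open.
Joint ranges: [-2.77, 2.77], [-0.9, 2.22], [0.21, 2.48], [-1.53, 4.67], [0.24, 2.81], [-2.84, 2.84]. Speed limits (rad/s): [2.79, 2.79, 3.14, 3.14, 3.14, 3.14].

INTERFACE

Orientations are given as a unit quaternion [x, y, z, w].
In Python, from bench import * gives the robot as it stands. The module is installed in compiled form; this text tells all that it offers. Calls block until the motion is done:
- goto(position, orientation): joint-space move of the TCP to a pose.
- line_to(position, ori=None, rate=0.15, until_force=None): straight line of the TCP; ori=None keeps the orientation; rate is the mean speed in m/s. With until_force (N) it stops when the force on the tool has changed by that much, and returns True; else False.
- movej(angles): joint-space move.
- open_gripper() and clamp(newtons=None): open the fingers fully, or close them until they stop; newtons is the grip in N (None keeps the last).
- wait(seconds).
- solve_ik(position, orientation): joint angles nearest the present ones, or None.
- snapshot(name): name is "scene" or "top" or "wrist"; returns a dict with "image" (384x512x3 uint8, red, green, blue), "fovy" (degrees; the focal length in pixels is half the picture's height over the tangent of half this angle, whatever the lens; pixels are square), "cx", "cy" (the principal point, pixels), "pose" (4x4, takes a point from camera to world coordinates); the wrist camera has in their place "mount" (4x4, takes a point from camera to tool coordinates, whose origin is the TCP and whose axes are the tool frame's). Camera axes: x right, y down, z forward; pixel columns grow to the right and rows downward; lengths in m; the calibration is good to about 2 mm. A picture is of the moment at which its call begins: read the wrist's pose just before it. There is no depth.
A pose or a line that the arm cannot do raises PlanningError and nothing moves.
- job_done(): hands the job in, once; it reports no verdict.
Readings, each from a call of its own:
- read_t(): time.
- read_qpos(): joint angles.
- read_dq(): joint speeds.
- read_joint_torque(): joint torques, N m.
- read_eef_pos(): TCP position.
- read_orientation(): TCP orientation.
- read_force(): force on the tool from outside, world axes, zero at the start.
- read_torque(): the same for the moment, N m.
- read_gripper_width(): finger opening in m.
Only numpy, scipy, OpenCV 4.12 (cv2) and the standard library are available. Lean on these libraries where they do the work, as an engineer would, in place of code of your own. Each camera call takes 0.05 s, during which the arm holds its last target.

## Working session

There is one attempt and no reset: what is moved stays moved. The work goes in short steps, each a Python script; the robot and the scene stay as the last script left them, time stands still between calls to the robot, and variables do not carry over. Pictures are saved under pics/ and viewed, and the job is handed in when it is done.

```bash
mkdir -p pics; python3 - <<'E'
from bench import *
import cv2,numpy as np
np.set_printoptions(precision=4,suppress=True)
for n in ["scene","top","wrist"]:
    s=snapshot(n); cv2.imwrite(f"pics/{n}0.png",s["image"][:,:,::-1])
    print(n,s["fovy"],s["cx"],s["cy"]); print(s.get("pose",s.get("mount")))
print(read_t(),read_eef_pos(),read_orientation(),read_force(),read_torque(),read_gripper_width())
E
```

```text
scene 51.79502531818815 256.2768050694838 183.8975461835834
[[-0.4119  0.5683 -0.7123  1.3193]
 [ 0.9112  0.2452 -0.3311  0.3395]
 [-0.0135 -0.7854 -0.6188  0.6796]
 [ 0.      0.      0.      1.    ]]
top 57.76913195081103 258.4776512392838 194.13735217260503
[[-0.0047 -0.9985  0.0537  0.5822]
 [-0.9996  0.0032 -0.0277  0.0185]
 [ 0.0275 -0.0538 -0.9982  1.0481]
 [ 0.      0.      0.      1.    ]]
wrist 61.49459111565806 257.0993301915938 192.5616730602358
[[-0.0007 -0.3159  0.9488  0.0304]
 [ 1.     -0.0006  0.0005 -0.0007]
 [ 0.0004  0.9488  0.3159 -0.0812]
 [ 0.      0.      0.      1.    ]]
0.15 [ 0.1851 -0.6489  0.4037] [ 0.7003  0.0985 -0.7003  0.0973] [-0.1247  0.7015  0.4173] [-0.0059 -0.0311  0.0081] 0.08579435187077203
```

View pics/scene0.png

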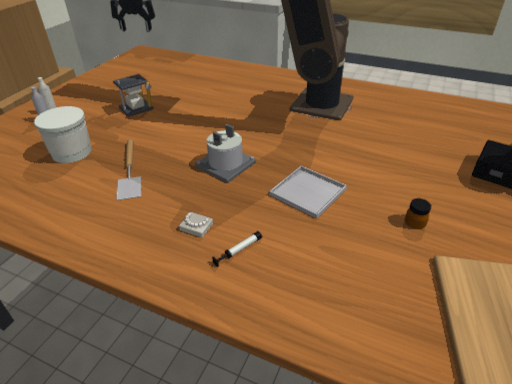

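View pics/top0.png

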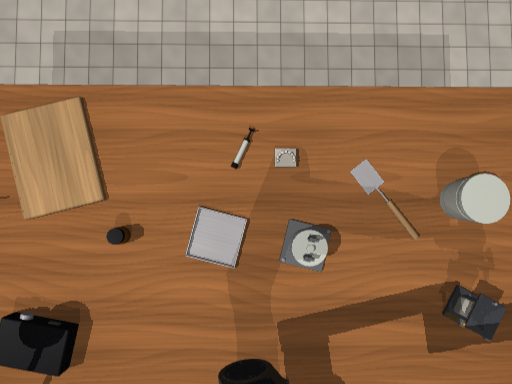

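```bash
python3 - <<'E'
import cv2
a=cv2.imread('pics/top0.png')
print(a.shape)
E
```

```text
(384, 512, 3)
```

```bash
python3 - <<'E'
import cv2
a=cv2.imread('pics/top0.png')
c=cv2.resize(a[210:280,180:340],None,fx=5,fy=5,interpolation=cv2.INTER_CUBIC);cv2.imwrite('pics/top_crop.png',c)
a=cv2.imread('pics/scene0.png')
c=cv2.resize(a[110:220,180:350],None,fx=4.5,fy=4.5,interpolation=cv2.INTER_CUBIC);cv2.imwrite('pics/scene_crop.png',c)
E
cat > h.py <<'E'
from bench import *
import cv2,numpy as np
from scipy.spatial.transform import Rotation as R
np.set_printoptions(precision=4,suppress=True)
def pix2plane(s,T,u,v,z):
    f=s["image"].shape[0]/2/np.tan(np.radians(s["fovy"])/2)
    d=T[:3,:3]@np.array([(u-s["cx"])/f,(v-s["cy"])/f,1.]);o=T[:3,3]
    return o+d*(z-o[2])/d[2]
def toolT():
    T=np.eye(4);T[:3,:3]=R.from_quat(read_orientation()).as_matrix();T[:3,3]=read_eef_pos();return T
def quat(yaw): # tool x down, tool y (jaw) at yaw in world
    x=np.array([0,0,-1.]);y=np.array([np.cos(yaw),np.sin(yaw),0]);z=np.cross(x,y)
    return R.from_matrix(np.c_[x,y,z]).as_quat()
def proj(s,T,p):
    f=s["image"].shape[0]/2/np.tan(np.radians(s["fovy"])/2)
    q=T[:3,:3].T@(np.asarray(p)-T[:3,3]);return np.array([s["cx"]+f*q[0]/q[2],s["cy"]+f*q[1]/q[2]])
E
```

```text
(no output)
```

View pics/top_crop.png

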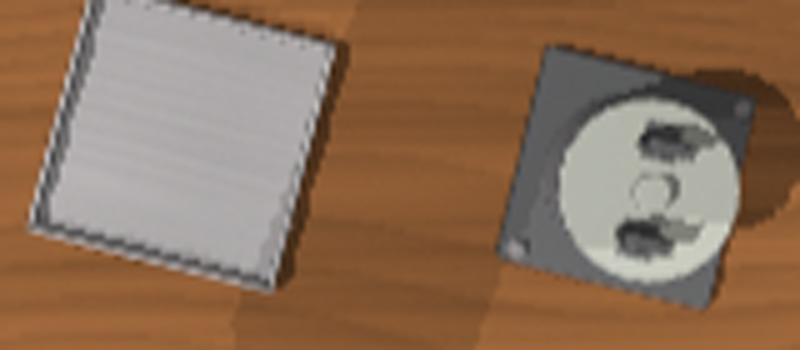

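View pics/scene_crop.png

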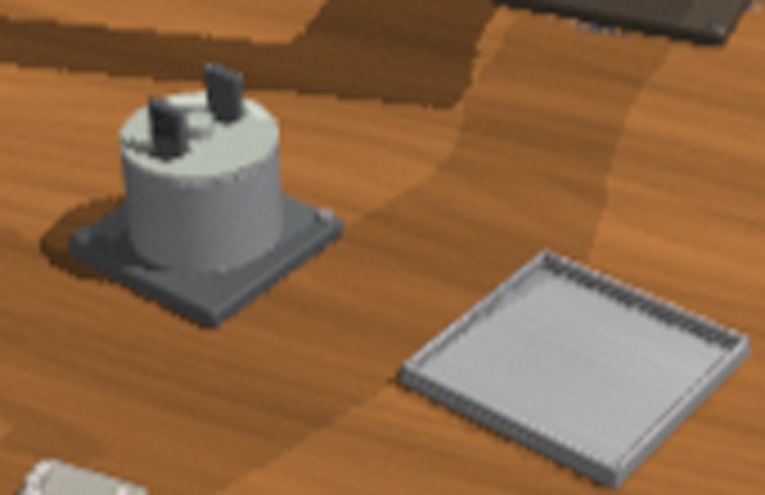

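```bash
python3 - <<'E'
from h import *
s=snapshot("top");T=s["pose"]
P=lambda u,v,z:pix2plane(s,T,u/5+180-0.4,v/5+210-0.4,z)
c=P(650,190,.09);print("lid",c)
a=P(655,135,.12);b=P(632,238,.12);print(a,b,np.degrees(np.arctan2(*(a-b)[1::-1])))
bl=P(30,232,.014);br=P(273,290,.014);tr=P(345,45,.014)
print("tray",bl,br,tr,(bl+tr)/2,np.linalg.norm(bl-br),np.linalg.norm(br-tr))
tc=(bl+tr)/2
q0=read_qpos();print(q0)
for deg in range(-180,360,30):
    print(deg,[ (lambda r: None if r is None else np.array(r))(solve_ik([c[0],c[1],z],quat(np.radians(deg)))) for z in (.26,.4)], solve_ik([tc[0],tc[1],.21],quat(np.radians(deg))) is not None)
E
```

```text
lid [ 0.4863 -0.1478  0.09  ]
[ 0.5184 -0.1457  0.12  ] [ 0.464  -0.1327  0.12  ] -13.41772335389229
tray [0.4569 0.2044 0.014 ] [0.4219 0.0622 0.014 ] [0.5653 0.0194 0.014 ] [0.5111 0.1119 0.014 ] 0.1464571136679619 0.14962231149444294
[-1.443   0.2869  1.5776 -0.      1.2786 -0.15  ]
-180 [array([-0.495 ,  0.093 ,  2.0892, -0.    ,  0.9594,  2.6466]), array([-0.495 , -0.0824,  1.9849, -0.    ,  1.2391,  2.6466])] False
-150 [array([-0.495 ,  0.093 ,  2.0892, -0.    ,  0.9594,  2.123 ]), array([-0.495 , -0.0824,  1.9849, -0.    ,  1.2391,  2.123 ])] True
-120 [array([-0.495 ,  0.093 ,  2.0892, -0.    ,  0.9594,  1.5994]), array([-0.495 , -0.0824,  1.9849, -0.    ,  1.2391,  1.5994])] True
-90 [array([-0.495 ,  0.093 ,  2.0892, -0.    ,  0.9594,  1.0758]), array([-0.495 , -0.0824,  1.9849, -0.    ,  1.2391,  1.0758])] True
-60 [array([-0.495 ,  0.093 ,  2.0892, -0.    ,  0.9594,  0.5522]), array([-0.495 , -0.0824,  1.9849, -0.    ,  1.2391,  0.5522])] True
-30 [array([-0.495 ,  0.093 ,  2.0892, -0.    ,  0.9594,  0.0286]), array([-0.495 , -0.0824,  1.9849, -0.    ,  1.2391,  0.0286])
[... 820 characters left out ...]
91,  2.6466])] False
210 [array([-0.495 ,  0.093 ,  2.0892, -0.    ,  0.9594,  2.123 ]), array([-0.495 , -0.0824,  1.9849, -0.    ,  1.2391,  2.123 ])] True
240 [array([-0.495 ,  0.093 ,  2.0892, -0.    ,  0.9594,  1.5994]), array([-0.495 , -0.0824,  1.9849, -0.    ,  1.2391,  1.5994])] True
270 [array([-0.495 ,  0.093 ,  2.0892, -0.    ,  0.9594,  1.0758]), array([-0.495 , -0.0824,  1.9849, -0.    ,  1.2391,  1.0758])] True
300 [array([-0.495 ,  0.093 ,  2.0892, -0.    ,  0.9594,  0.5522]), array([-0.495 , -0.0824,  1.9849, -0.    ,  1.2391,  0.5522])] True
330 [array([-0.495 ,  0.093 ,  2.0892, -0.    ,  0.9594,  0.0286]), array([-0.495 , -0.0824,  1.9849, -0.    ,  1.2391,  0.0286])] True
```

```bash
python3 - <<'E'
from h import *
goto([.486,-.147,.40],quat(np.radians(-14)))
T=toolT();s=snapshot("wrist");Tc=T@s["mount"]
np.savez("w1.npz",Tc=Tc)
cv2.imwrite("pics/w1.png",s["image"][:,:,::-1])
cv2.imwrite("pics/w1c.png",cv2.resize(s["image"][60:310,130:390,::-1],None,fx=2.4,fy=2.4,interpolation=cv2.INTER_CUBIC))
print(read_t(),T,Tc,read_force(),read_torque())
E
```

```text
2.35 [[ 0.0002  0.97   -0.2431  0.486 ]
 [-0.0003 -0.2431 -0.97   -0.1478]
 [-1.      0.0002  0.0003  0.4001]
 [ 0.      0.      0.      1.    ]] [[ 0.9699 -0.2312 -0.0765  0.5055]
 [-0.2435 -0.9199 -0.3074 -0.0684]
 [ 0.0007  0.3168 -0.9485  0.3697]
 [ 0.      0.      0.      1.    ]] [0.3612 0.5662 0.1728] [0.0534 0.051  0.0106]
```

View pics/w1.png

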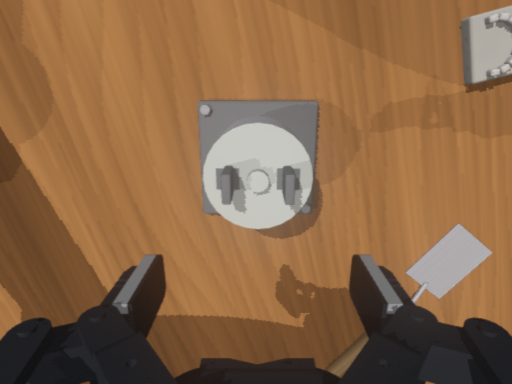

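View pics/w1c.png

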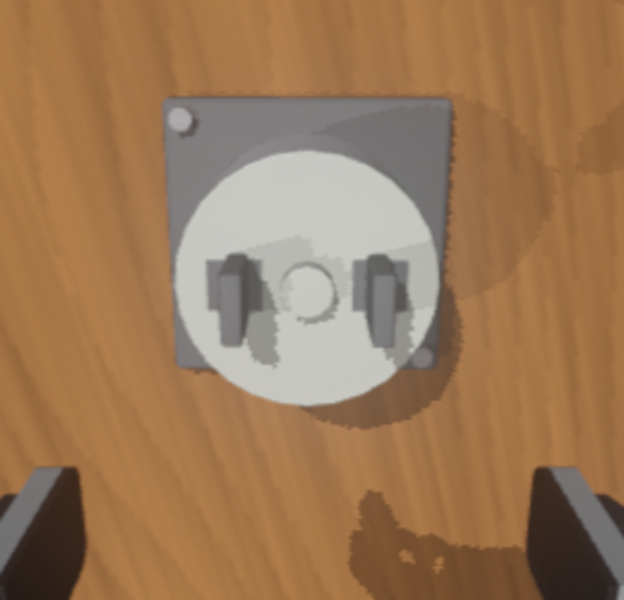

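```bash
python3 - <<'E'
from h import *
from scipy.optimize import least_squares
s=snapshot("wrist");Tc=np.load("w1.npz")["Tc"]
im=s["image"].astype(int)
f=lambda u,v:(u/2.4+130-.3,v/2.4+60-.3)
tabs=[(-30,13,219,275),(-22,13,243,275),(-30,-13,220,347),(-22,-13,243,347),(22,13,373,275),(30,13,396,275),(22,-13,373,347),(30,-13,396,347)]
ext=[176-0.,440,150,405]
def res(p,full=True):
    x,y,z,w=p;c,sn=np.cos(w),np.sin(w);r=[]
    for a,b,u,v in tabs:
        q=proj(s,Tc,[x+(c*a-sn*b)/1e3,y+(sn*a+c*b)/1e3,z+.0155]);r+=list(q-f(u,v))
    t=np.linspace(0,2*np.pi,720)
    Q=np.array([proj(s,Tc,[x+.05*np.cos(k),y+.05*np.sin(k),z-.0175]) for k in t])
    a=f(176,150);b=f(440,405)
    r+=[2*(Q[:,0].min()-a[0]),2*(Q[:,0].max()-b[0]),2*(Q[:,1].min()-a[1]),2*(Q[:,1].max()-b[1])]
    return r
o=least_squares(res,[.486,-.148,.106,-.244]);print(o.x,np.degrees(o.x[3]));print(np.array(o.fun))
E
```

```text
[ 0.4868 -0.1469  0.1044 -0.2454] -14.058326407681522
[-0.3539 -0.2727 -0.3592 -0.2808  0.3773  0.1569  0.4799  0.1486  0.4395
 -0.3252  0.8489 -0.3333 -0.4196  0.1031 -0.3189  0.0948 -0.2166 -0.1748
  0.3944 -0.0055]
```

```bash
python3 - <<'E'
from h import *
q=quat(-.2454)
print(line_to([.4868,-.1469,.30],q,rate=.12))
f0=read_force();m0=read_torque();print(f0,m0)
print(line_to([.4868,-.1469,.261],q,rate=.05,until_force=4))
print(read_eef_pos(),read_force(),read_torque(),read_gripper_width())
T=toolT();s=snapshot("wrist");cv2.imwrite("pics/w2.png",s["image"][:,:,::-1]);print(read_t())
E
```

```text
False
[ 0.2177 -0.0331  1.3129] [ 0.066  -0.0315  0.0432]
False
[ 0.487  -0.147   0.2612] [ 0.9531  1.008  -0.3115] [0.0509 0.0312 0.0376] 0.08534238247014851
4.3667
```

View pics/w2.png

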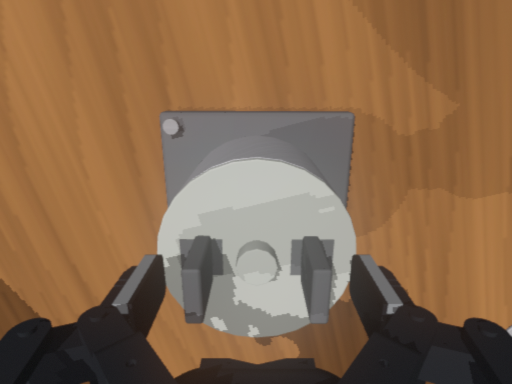

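```bash
python3 - <<'E'
from h import *
clamp(30);wait(.2)
print(read_t(),read_gripper_width(),read_force(),read_torque())
clamp(50);wait(.2)
print(read_t(),read_gripper_width(),read_force(),read_torque(),read_eef_pos())
s=snapshot("wrist");cv2.imwrite("pics/w3.png",s["image"][:,:,::-1])
E
```

```text
5.0083 0.04826463453401487 [-3.795   2.6848  8.7886] [0.2398 0.6459 0.0447]
5.425 0.04677836744138145 [-4.0331  1.5443 11.7891] [ 0.3219  0.8029 -0.0039] [ 0.4874 -0.1472  0.2636]
```

View pics/w3.png

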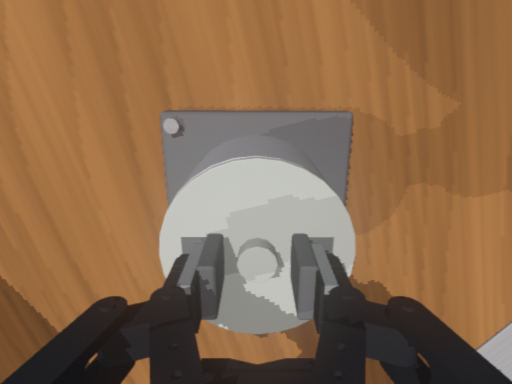

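```bash
python3 - <<'E'
from h import *
p=read_eef_pos();q=quat(-.2454)
for z in (.2625,.2637):
    line_to([.4868,-.1469,z],q,rate=.02);wait(.1)
    print(z,read_t(),read_gripper_width(),read_force(),read_torque(),read_eef_pos())
E
```

```text
0.2625 5.825 0.046350138778081605 [-2.3485  0.5483  6.2666] [0.1315 0.427  0.032 ] [ 0.4872 -0.1471  0.2637]
0.2637 6.175 0.045970026551999936 [-1.395   1.4515  3.1015] [ 0.1289  0.0381 -0.0182] [ 0.4868 -0.1469  0.2638]
```

```bash
cat > rot.py <<'E'
from h import *
import sys
start,end,step=map(float,sys.argv[1:4]); thr=float(sys.argv[4])
m0=-.018
y=start
while y<end-1e-6:
    y=min(y+step,end)
    line_to([.4868,-.1469,.2637],quat(-.2454+np.radians(y)),rate=.05)
    f=read_force();m=read_torque();T=toolT();a=np.degrees(np.arctan2(T[1,1],T[0,1])+.2454)
    print(y,"act %.2f Tz %.3f"%(a,m[2]),"F",f,"%.2f w %.4f"%(read_t(),read_gripper_width()))
    if abs(m[2]-m0)>thr or np.linalg.norm(f)>12: print("STOP");break
E
python3 rot.py 0 9 1.5 .3
```

```text
1.5 act 1.49 Tz 0.097 F [0.1936 0.2545 2.9809] 6.42 w 0.0465
3.0 act 2.98 Tz 0.067 F [-0.3125 -0.4204  2.3932] 6.67 w 0.0464
4.5 act 4.47 Tz 0.010 F [ 0.3271 -0.4636  3.1824] 6.92 w 0.0467
6.0 act 5.97 Tz 0.017 F [ 1.0349 -0.0533  2.9159] 7.17 w 0.0465
7.5 act 7.47 Tz 0.081 F [0.7124 0.7705 3.2717] 7.42 w 0.0462
9.0 act 8.97 Tz 0.090 F [ 0.0655 -0.0563  3.8085] 7.67 w 0.0464
```

```bash
python3 rot.py 9 27 2 .28 && python3 rot.py 27 50 1 .28; python3 - <<'E'
from h import *
s=snapshot("wrist");cv2.imwrite("pics/w4.png",s["image"][:,:,::-1]);print(read_t())
E
```

```text
11.0 act 10.97 Tz 0.116 F [1.5923 0.1044 3.5846] 7.92 w 0.0466
13.0 act 12.96 Tz 0.135 F [-0.0913 -0.0211  4.322 ] 8.18 w 0.0466
15.0 act 14.96 Tz 0.129 F [ 0.5833 -0.468   3.8432] 8.43 w 0.0465
17.0 act 16.95 Tz 0.081 F [ 0.4244 -0.2491  4.7616] 8.68 w 0.0467
19.0 act 18.95 Tz 0.075 F [-0.2108  0.7491  4.2553] 8.93 w 0.0465
21.0 act 20.95 Tz 0.048 F [ 0.1829 -0.504   4.1211] 9.18 w 0.0466
23.0 act 22.95 Tz 0.060 F [0.1865 0.1104 4.573 ] 9.43 w 0.0467
25.0 act 24.97 Tz 0.036 F [-0.4871 -0.2261  5.4715] 9.68 w 0.0464
27.0 act 26.97 Tz 0.099 F [-0.3918  0.3246  5.1155] 9.93 w 0.0465
28.0 act 27.94 Tz -0.058 F [0.4501 0.1187 6.0086] 10.18 w 0.0466
29.0 act 28.94 Tz -0.052 F [-0.9172  0.2145  5.1016] 10.43 w 0.0468
30.0 act 29.94 Tz -0.079 F [0.9525 0.0764 4.9946] 10.68 w 0.0466
31.0 act 30.94 Tz -0.036 F [-0.1316  0.0282  5.5604] 10.93 w 0.0463
32.0 act 31.94 Tz -0.002 F [-0.1002  0.4089  4.7193] 11.18 w 0.0462
33.0 act 32.94 Tz -0.046 F [-0.1803  0.5664  5.0832] 11.43 w 0.0462
34.0 act 33.94 Tz -0.045 F [ 1.0475 -0.2728  5.1879] 11.68 w 0.0467
35.0 act 34.94 Tz -0.050 F [0.4227 0.1213 
[... 324 characters left out ...]
9299 4.5164] 13.18 w 0.0465
41.0 act 40.94 Tz 0.008 F [ 0.2717 -0.8044  5.1717] 13.43 w 0.0466
42.0 act 41.94 Tz -0.039 F [0.2792 0.0545 4.6192] 13.68 w 0.0467
43.0 act 42.94 Tz 0.021 F [ 0.0884 -0.6262  5.1666] 13.93 w 0.0466
44.0 act 43.94 Tz -0.030 F [-0.6294 -0.1304  4.5689] 14.18 w 0.0464
45.0 act 44.94 Tz -0.059 F [0.1586 0.6063 5.0697] 14.43 w 0.0466
46.0 act 45.93 Tz -0.050 F [0.1573 0.2703 4.874 ] 14.68 w 0.0464
47.0 act 46.94 Tz -0.015 F [0.6331 0.1817 4.8755] 14.93 w 0.0466
48.0 act 47.94 Tz -0.036 F [ 0.5048 -0.2761  5.0609] 15.18 w 0.0463
49.0 act 48.94 Tz -0.040 F [ 0.0006 -0.3939  5.3133] 15.43 w 0.0463
50.0 act 49.94 Tz -0.048 F [-0.4796  0.0011  5.4939] 15.68 w 0.0466
15.725
```

View pics/w4.png

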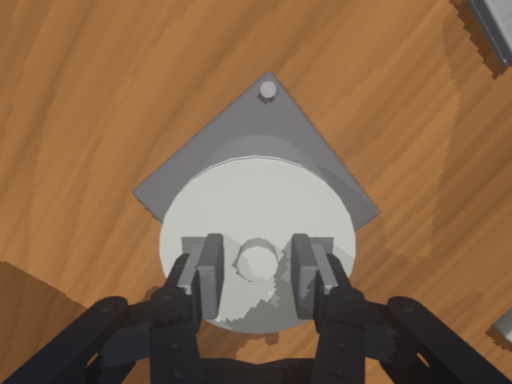

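The lid turns with the gripper: its slots stay aligned with the jaws at (200, 242) and (318, 242), while the holder has rotated in view. Continuing to feel for the stop.

```bash
python3 rot.py 50 78 1 .24
```

```text
51.0 act 50.94 Tz -0.008 F [-0.6244 -0.2001  5.1813] 15.97 w 0.0465
52.0 act 51.93 Tz -0.119 F [-0.0908 -0.6984  4.3986] 16.23 w 0.0462
53.0 act 52.92 Tz -0.184 F [ 0.594  -0.5817  5.9511] 16.48 w 0.0462
54.0 act 53.90 Tz -0.211 F [-0.5194 -0.3596  5.6509] 16.73 w 0.0464
55.0 act 54.87 Tz -0.321 F [-0.7593 -0.1108  4.7214] 16.98 w 0.0467
STOP
```

```bash
python3 - <<'E'
from h import *
q=quat(-.2454+np.radians(55.3))
line_to([.4868,-.1469,.2637],q,rate=.05)
print(read_torque(),read_force())
r=line_to([.4868,-.1469,.2687],q,rate=.015,until_force=15)
print(r,read_t(),read_eef_pos(),read_force(),read_torque())
if not r:
    r=line_to([.4868,-.1469,.30],q,rate=.03,until_force=12)
    print(r,read_t(),read_eef_pos(),read_force(),read_torque(),read_gripper_width())
s=snapshot("wrist");cv2.imwrite("pics/w5.png",s["image"][:,:,::-1])
s=snapshot("scene");cv2.imwrite("pics/s5.png",cv2.resize(s["image"][60:230,150:380,::-1],None,fx=3,fy=3))
E
```

```text
[-0.0846  0.068  -0.3353] [-0.4846 -0.6467  5.0028]
False 17.7083 [ 0.4861 -0.1464  0.2674] [ 0.8598 -0.6418 -5.7281] [ 0.0132 -0.1131 -0.2596]
False 18.9 [ 0.4867 -0.1469  0.2997] [ 0.3129 -0.0495 -2.0087] [-0.0406 -0.0144 -0.0134] 0.046330267551122746
```

View pics/w5.png

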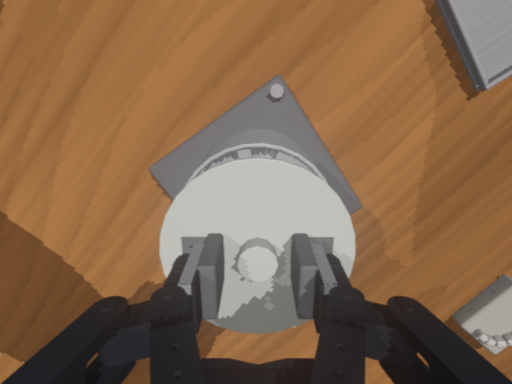

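View pics/s5.png

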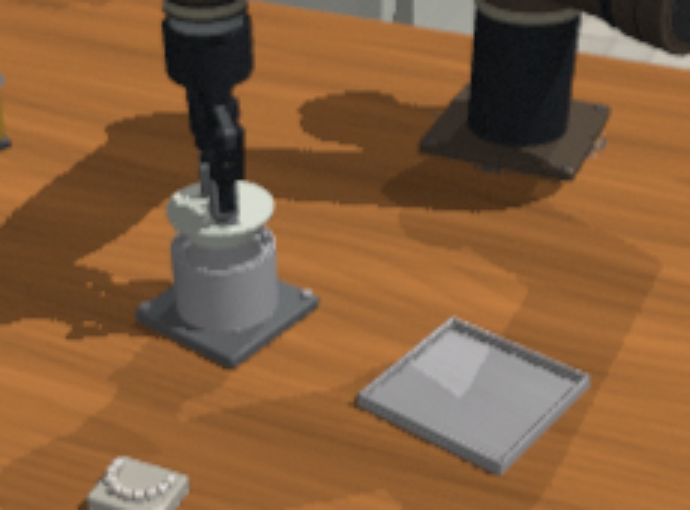

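```bash
python3 - <<'E'
from h import *
q=quat(-.2454+np.radians(55.3))
line_to([.4868,-.1469,.36],q,rate=.08)
line_to([.511,.112,.36],q,rate=.12)
line_to([.511,.112,.232],q,rate=.08)
print(read_t(),read_force(),read_eef_pos(),read_gripper_width())
s=snapshot("wrist");cv2.imwrite("pics/w6.png",s["image"][:,:,::-1])
s=snapshot("top");cv2.imwrite("pics/t6.png",cv2.resize(s["image"][190:290,160:340,::-1],None,fx=4,fy=4))
E
```

```text
23.9667 [-0.0565  0.0895 -2.3411] [0.5113 0.112  0.2326] 0.04639612660335459
```

View pics/w6.png

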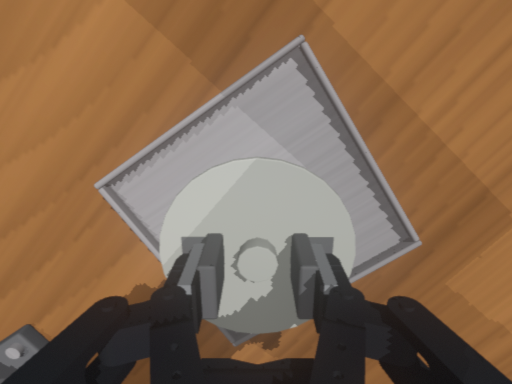

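View pics/t6.png

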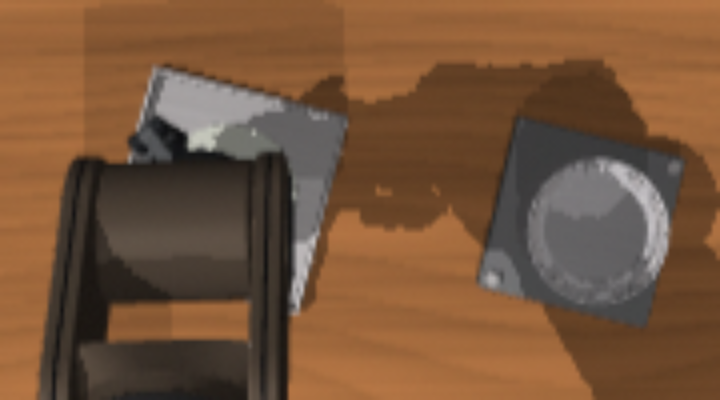

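```bash
python3 - <<'E'
from h import *
T=toolT();s=snapshot("wrist");Tc=T@s["mount"]
for u,v in[(302,40),(100,186),(418,242)]: print(pix2plane(s,Tc,u,v,.014))
c=(pix2plane(s,Tc,100,186,.014)+pix2plane(s,Tc,418,242,.014))/2;print(c)
q=quat(-.2454+np.radians(55.3))
x,y=c[:2]
line_to([x,y,.232],q,rate=.05)
line_to([x,y,.214],q,rate=.04,until_force=3)
r=line_to([x,y,.198],q,rate=.012,until_force=2.5)
print(r,read_t(),read_eef_pos(),read_force(),read_torque())
E
```

```text
[0.4606 0.2064 0.014 ]
[0.424  0.0665 0.014 ]
[0.5996 0.1697 0.014 ]
[0.5118 0.1181 0.014 ]
True 25.7667 [0.5119 0.1181 0.2058] [-1.0736 -0.7593  4.6621] [ 0.0222 -0.002  -0.003 ]
```

```bash
python3 - <<'E'
from h import *
q=quat(-.2454+np.radians(55.3));p=read_eef_pos()
open_gripper();wait(.3)
print(read_t(),read_force(),read_gripper_width())
line_to([p[0],p[1],.245],q,rate=.04,until_force=5)
print(read_force())
line_to([p[0],p[1],.36],q,rate=.1)
print(read_force())
s=snapshot("wrist");cv2.imwrite("pics/w7.png",s["image"][:,:,::-1])
goto([.40,-.35,.40],quat(-.2454))
s=snapshot("top");cv2.imwrite("pics/t7.png",s["image"][:,:,::-1])
s=snapshot("scene");cv2.imwrite("pics/s7.png",cv2.resize(s["image"][100:260,100:440,::-1],None,fx=2.3,fy=2.3))
print(read_t())
E
```

```text
26.5417 [-1.039  -0.5523 -0.3852] 0.08556105954065583
[-0.2943 -0.369  -0.5426]
[-0.4118 -0.6751  0.6563]
30.9167
```

View pics/w7.png

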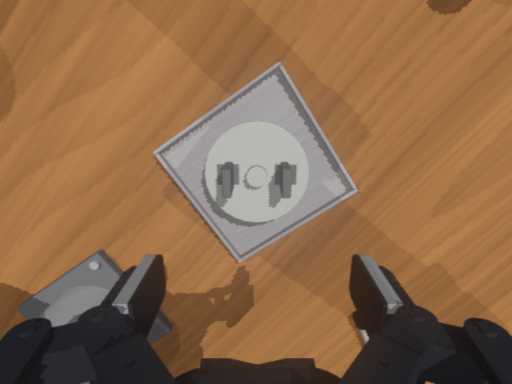

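View pics/t7.png

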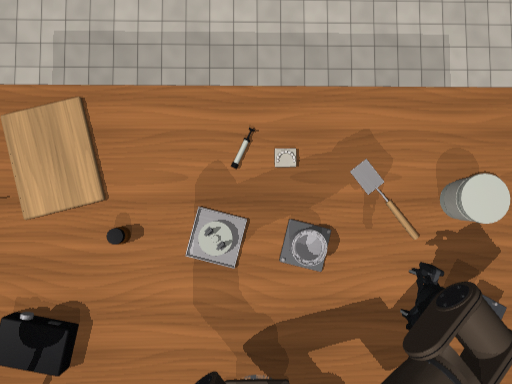

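View pics/s7.png

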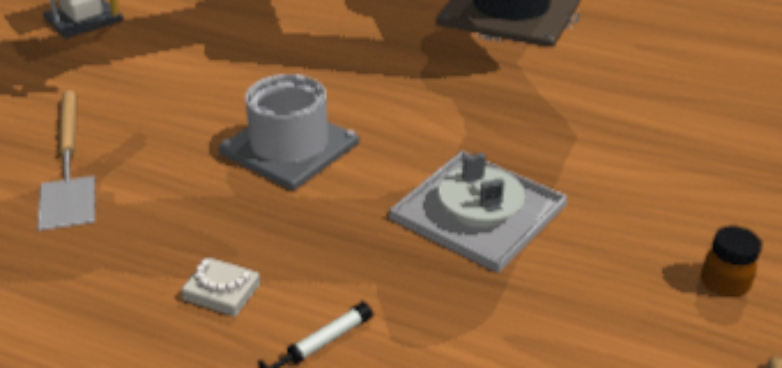

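The lid sits flat and centred in the tray, tabs up, at about (216, 238) in the top view. The pot is open and the other objects are where they were.

```bash
python3 -c "
from bench import *
job_done();print(read_t())"
```

```text
the job is handed in; nothing more can be done
the job is handed in; nothing more can be done
```

The lid is off the pot and standing tabs up in the metal tray, and the job was handed in at about 31 s of the 67 s allowed.

- **Unlocking:** I squeezed both tabs home with a 50 N grip and turned the lid anticlockwise. It turned freely to about 51°. The torque then rose at the stop's rate, and I held it at 55.3° and 0.34 N m.
- **Lifting and placing:** I lifted straight up with about 6 N of pull. I lowered the lid until I felt it touch the tray (4.7 N of push), then let go.
- **Last checks:** The final pictures show the lid flat inside the tray, the pot open and the bystanders where they were. The arm is clear of everything.
- **What disagreed:** While closing, the fingers swung forward and pushed the lid down with about 12 N. I raised the arm to bring that to about 3 N before turning; it crept back to about 5 N during the turn. The tray centre from the wrist camera was 6 mm off my first estimate from the top view, so I used the wrist camera's value for the set-down.

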